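# Square up a stack of blanks in the jig

## Robot

A 7-joint arm with a two-finger parallel gripper is mounted at the origin on the work surface. World frame = base frame: x ahead of the robot, y to its left, z up, the work surface at z = 0. Lengths are in mm, angles in rad, forces in N, time in s.
With the tool pointing down it reaches from about 425 to 800 mm from the base axis. Payload 8.3 kg.
Tool frame: the origin (TCP) lies midway between the tips of the shut fingers; the grasp point (between the pads) lies 19 mm behind it; z points along the fingers, y is the line along which they close (so a half turn about z gives the same grasp; the last joint's range is limited). The gripper opens to 85 mm and grips with 20 to 120 N. Pads are 22 mm wide; open, the fingers measure 114 mm over their backs; the gripper's body (76 mm by 85 mm) begins 54 mm behind the grasp point. The pads swing forward as they close: fully open they stand 13 mm farther back than shut.
Start: joints at [-1.192, 0.383, 0.016, 1.37, -0.006, 1.388, -0.046], TCP at [267.178, 564.995, 231.279] pointing down, gripper open.
Joint ranges: [-2.95, 2.95], [-0.25, 2.06], [-1.52, 1.56], [0.18, 2.33], [-1.44, 4.58], [0.02, 2.06], [-3.01, 3.01]. Speed limits (rad/s): [2.39, 2.39, 3.01, 3.01, 3.14, 3.14, 3.14].

## Interface

Orientations are given as a unit quaternion [x, y, z, w].
In Python, from station import ctrl, kin, capture, camera_model gives the robot as it stands. Calls block until the motion is done:
- ctrl.reach(position, orientation): joint-space move of the TCP to a pose.
- ctrl.move_straight(position, orientation=None, feed=150, stop_force=None): straight line of the TCP; orientation=None keeps the orientation; feed is the mean speed in mm/s. With stop_force (N) it stops when the force on the tool has changed by that much, and returns True; else False.
- ctrl.movej(angles): joint-space move.
- ctrl.release() and ctrl.gripper_close(): open the fingers fully, or close them until they stop; the grip force is fixed at half the most.
- ctrl.hold(seconds).
- kin.inverse_kinematics(position, orientation): joint angles nearest the present ones, or None.
- ctrl.get_state(): the state.
- capture(name): name is "side" or "top"; returns the picture (480x640x3 uint8, red, green, blue); there is no depth.
- camera_model(name): a dict with "K" (3x3 intrinsics, pixels), "dist" ([k1, k2, p1, p2, k3] as OpenCV has them; the pictures are not rectified), "pose" (4x4, takes a point from camera to world coordinates). Camera axes: x right, y down, z forward; pixel columns grow to the right and rows downward; lengths in mm; the calibration is good to about 2 mm. A picture is of the moment at which its call begins. camera_model takes no time and is no camera call.
A pose or a line that the arm cannot do raises ctrl.IKError and nothing moves.
- ctrl.sign_off(): hands the job in; it is judged then, once.
The state is a dict: "t": time; "joints": joint angles; "joint_vel": joint speeds; "joint_torque": joint torques, N m; "position": TCP position; "orientation": TCP orientation; "force": force on the tool from outside, world axes, zero at the start; "torque": the same for the moment, N m; "finger_gap": finger opening in mm; "finger_force": force on a finger pad.
Only numpy, scipy, OpenCV 4.12 (cv2) and the standard library are available. Lean on these libraries where they do the work, as an engineer would, in place of code of your own. Each camera call takes 0.05 s, during which the arm holds its last target. There are 200 camera calls.

## Task

The three large plastic blanks stacked in the squaring jig lie staggered. Tap the stack from its two open sides against the jig's two rails until the blanks' edges are flush with one another and with both rails, keeping the blanks flat in their stack without lifting any of them out.

Things in the scene. Friction and masses are not known exactly. Their poses are not given: they have to be found in the camera images.
- jig: Squaring jig, fixed: plywood base 200 (x) by 230 (y) by 12 mm thick, two steel rails on it, 15 mm thick, tops 46 mm above the bench. Origin: centre of the base's underside; z up. Far rail along y, inner face at x = +85 mm in the jig's frame; left rail along x, inner face at y = +100 mm. The -x and -y sides are open, bare base to x = -100 and y = -115 mm. May be turned up to 20 degrees.
- home (a point): Point on the jig's base top face (12 mm above the bench), at x = +45, y = +45 mm in the jig's frame: the centre of a blank's outline when the blank lies against both rails. Its axes are the jig's.
- blank_low: The bottom one of three equal plain white plastic blanks, 80 (x) by 110 (y) by 10 mm thick, about 0.11 kg, lying loosely stacked on the jig's base, staggered, each some 15 to 45 mm short of both rails, its axes within 10 degrees of the jig's. Origin: centre of the underside (12 mm above the bench); z up. The whole stack slides on the base under a push of roughly 2 to 5 N, up to 8 N once blanks touch a rail.
- blank_mid: The middle one of three equal plain white plastic blanks, 80 (x) by 110 (y) by 10 mm thick, about 0.11 kg, lying loosely stacked on the jig's base, staggered, each some 15 to 45 mm short of both rails, its axes within 10 degrees of the jig's. Origin: centre of the underside (22 mm above the bench); z up. It slides freely on the one below.
- blank_top: The top one of three equal plain white plastic blanks, 80 (x) by 110 (y) by 10 mm thick, about 0.11 kg, lying loosely stacked on the jig's base, staggered, each some 15 to 45 mm short of both rails, its axes within 10 degrees of the jig's. Origin: centre of the underside (32 mm above the bench); z up. It slides freely on the one below.
Things that resemble listed ones, but are neither listed nor needed, are in the scene too. What is shaped like the blank_top but black or orange is not meant.

How it is judged:
By the outcome, as a careful person would: the job done as asked, in the order asked, and still so for the second after the job is handed in, with the robot touching nothing.
It also fails if it takes over 56 s, if anything falls off the work surface, if the arm or the gripper's body presses on something with over 40 N, if the wrist force passes 120 N, or if a joint passes its speed limit or range.

## Working session

There is one attempt and no reset: what is moved stays moved. The work goes in short steps, each a Python script; the robot and the scene stay as the last script left them, time stands still between calls to the robot, and variables do not carry over. Pictures are saved under pics/ and viewed, at most 10 in all, crops included, and the job is handed in when it is done.

```bash
mkdir -p pics; python3 - <<'E'
from station import ctrl, capture, camera_model
import cv2, numpy as np
np.set_printoptions(precision=3,suppress=True)
for n in("top","side"):
    im=capture(n); cv2.imwrite(f"pics/{n}0.png",im[:,:,::-1]); m=camera_model(n); print(n,m["K"],m["dist"],m["pose"])
s=ctrl.get_state(); print(s)
E
```

```text
top [[502.176   0.    328.387]
 [  0.    502.176 238.91 ]
 [  0.      0.      1.   ]] [-0.096  0.     0.     0.     0.   ] [[  -0.014   -0.991    0.129  377.499]
 [  -1.       0.018    0.025  -93.472]
 [  -0.027   -0.129   -0.991 1187.4  ]
 [   0.       0.       0.       1.   ]]
side [[505.24    0.    314.576]
 [  0.    505.24  239.527]
 [  0.      0.      1.   ]] [-0.142  0.     0.     0.     0.   ] [[   0.94    -0.203    0.274  283.259]
 [  -0.341   -0.561    0.755 -776.571]
 [   0.      -0.803   -0.596  638.416]
 [   0.       0.       0.       1.   ]]
{'t': 0.1, 'joints': array([-1.192,  0.384,  0.016,  1.371, -0.006,  1.388, -0.046]), 'joint_vel': array([ 0.   , -0.001,  0.   , -0.002,  0.   , -0.001,  0.   ]), 'joint_torque': array([  0.004, -62.913,   0.847, -37.276,   0.017,   0.01 ,   0.   ]), 'position': array([266.983, 564.614, 230.371]), 'orientation': array([ 0.219,  0.976, -0.001, -0.   ]), 'force': array([-0.278,  0.122, -0.561]), 'torque': array([ 0.07 , -0.008,  0.04 ]), 'finger_force': 0.0, 'finger_gap': 85.21776599213966}
```

View pics/top0.png

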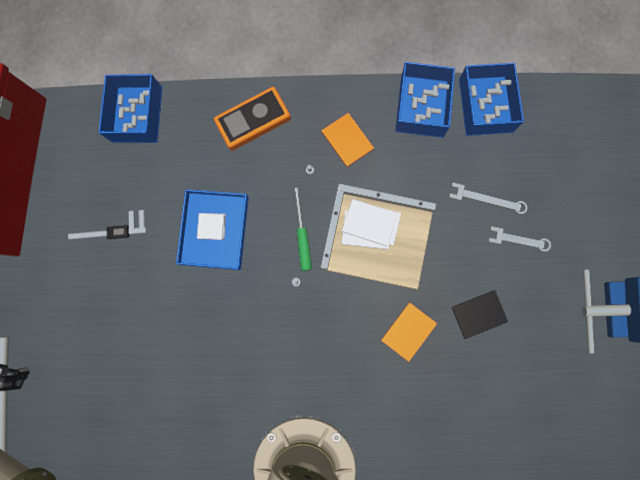

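View pics/side0.png

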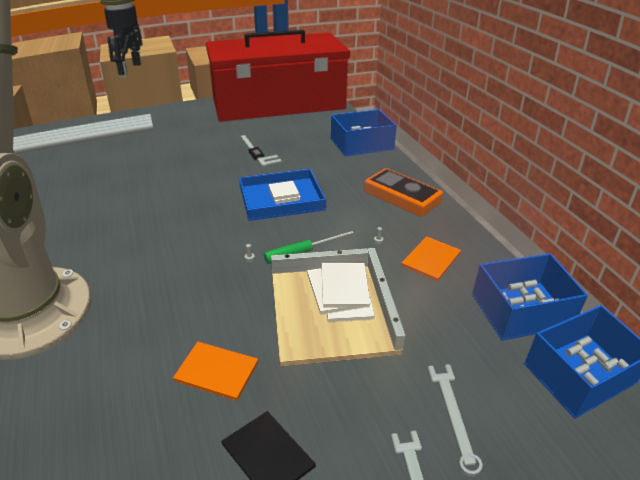

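The stack could be confused with four things in the top view. The white stack in the jig is at (370,224), a small white stack in the blue tray at (211,227), orange plates at (348,139) and (409,332), and a black plate at (480,314). By the description I want the one in the jig, so I'll check it in a close crop.

```bash
python3 - <<'E'
import cv2, numpy as np
a=cv2.imread("pics/top0.png")[180:292,318:442]; b=cv2.imread("pics/side0.png")[244:366,266:406]
a=cv2.resize(a,None,fx=3.2,fy=3.2,interpolation=cv2.INTER_CUBIC)
b=cv2.resize(b,None,fx=2.85,fy=2.85,interpolation=cv2.INTER_CUBIC)
def enh(x): return np.clip((x.astype(float)-60)*1.3,0,255).astype(np.uint8)
# stretch the whites in a second row
def wh(x): return np.clip((x.astype(float)-170)*3,0,255).astype(np.uint8)
w=398;f=lambda x:cv2.resize(x,(w,298))
out=np.zeros((600,800,3),np.uint8)
A=cv2.imread("pics/top0.png")[184:290,320:440];B=cv2.imread("pics/side0.png")[246:364,266:404]
A=cv2.resize(A,None,fx=3.3,fy=3.3,interpolation=cv2.INTER_CUBIC);B=cv2.resize(B,None,fx=2.8,fy=2.8,interpolation=cv2.INTER_CUBIC)
A2=wh(cv2.resize(cv2.imread("pics/top0.png")[196:254,338:406],None,fx=4.2,fy=4.2,interpolation=cv2.INTER_CUBIC))
B2=wh(cv2.resize(cv2.imread("pics/side0.png")[256:324,302:378],None,fx=3.6,fy=3.6,interpolation=cv2.INTER_CUBIC))
out[:A.shape[0],:A.shape[1]]=A; out[:B.shape[0],405:405+B.shape[1]]=B
out[352:352+A2.shape[0],:A2.shape[1]]=A2; out[352:352+B2.shape[0],405:405+B2.shape[1]]=B2
cv2.imwrite("pics/crop0.png",out)
E
```

```text
(no output)
```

View pics/crop0.png

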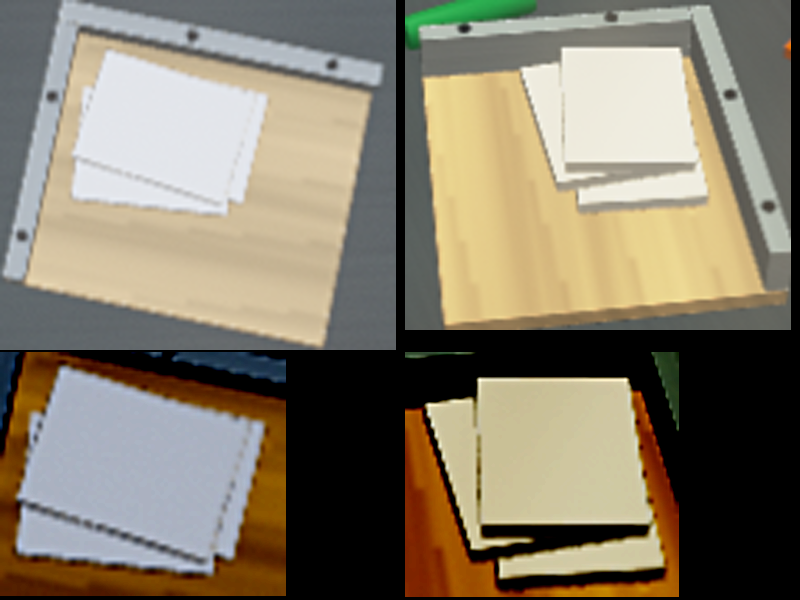

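The crop confirms the choice: three white blanks in the jig. In the top view, blank_top is up-left and blank_mid protrudes towards the robot. blank_low protrudes right, to −y. I'll fit poses from the corners read off the crop.

```bash
cat > h.py <<'E'
import numpy as np, cv2
from scipy.optimize import least_squares
from station import camera_model
M={n:camera_model(n) for n in("top","side")}
def proj(n,P):
    m=M[n]; T=np.linalg.inv(m["pose"]); r,_=cv2.Rodrigues(T[:3,:3])
    return cv2.projectPoints(np.float64(P).reshape(-1,1,3),r,T[:3,3],m["K"],np.float64(m["dist"]))[0][:,0]
def tow(p,P):  # frame (x,y,yaw) at given z
    c,s=np.cos(p[2]),np.sin(p[2]); P=np.float64(P)
    return np.c_[p[0]+c*P[:,0]-s*P[:,1],p[1]+s*P[:,0]+c*P[:,1],P[:,2]]
def fit(obs,x0):
    f=lambda p:np.concatenate([(proj(n,tow(p,[P]))[0]-uv) for n,P,uv in obs])
    r=least_squares(f,x0,x_scale=[10,10,.1],loss="soft_l1"); return r.x,np.abs(r.fun).reshape(-1,2)
E
cat > fit0.py <<'E'
from h import *
np.set_printoptions(precision=3,suppress=True)
A=lambda x,y:np.array([320+x/3.3,184+y/3.3])-.35
B=lambda x,y:np.array([266+(x-405)/2.8,246+y/2.8])-.32
t,s="top","side"
jig=[(t,(100,115,46),A(63,2)),(t,(100,-115,46),A(384,66)),(t,(85,-115,46),A(380,86)),(t,(-100,115,46),A(3,274)),(t,(-100,100,46),A(20,280)),(t,(-100,-115,12),A(324,346)),(t,(85,100,46),A(78,28)),
(s,(100,115,46),B(711,6)),(s,(85,100,46),B(691,22)),(s,(-100,100,46),B(420,40)),(s,(-100,115,46),B(420,26)),(s,(-100,-115,12),B(445,325))]
J,r=fit(jig,[480,-150,-.2]); print("jig",J,r.round(1).tolist())
def b(z,l): return [(n,(sx*40,sy*55,z),uv) for n,sx,sy,uv in l]
top=b(42,[(t,1,1,A(106,50)),(t,1,-1,A(252,92)),(t,-1,-1,A(222,207)),(t,-1,1,A(74,156)),(s,-1,1,B(560,47)),(s,1,1,B(682,48)),(s,1,-1,B(697,162)),(s,-1,-1,B(564,165))])
mid=b(32,[(t,-1,1,A(72,198)),(t,-1,-1,A(227,213)),(s,-1,1,B(521,68)),(s,-1,-1,B(559,186))])
low=b(22,[(t,1,-1,A(267,95)),(t,-1,-1,A(243,202)),(s,-1,-1,B(578,192)),(s,1,-1,B(707,197))])
for nm,o in zip(("top","mid","low"),(top,mid,low)):
    p,r=fit(o,[J[0],J[1],J[2]]); d=p[:2]-J[:2]; c,sn=np.cos(J[2]),np.sin(J[2])
    print(nm,"jig xy",c*d[0]+sn*d[1],-sn*d[0]+c*d[1],"yaw deg",np.degrees(p[2]-J[2]),r.round(1).tolist())
E
python3 fit0.py
```

```text
jig [ 532.274 -180.191   -0.226] [[0.2, 0.5], [0.2, 0.1], [0.2, 0.3], [0.3, 1.0], [1.0, 0.6], [0.5, 0.7], [0.2, 0.9], [0.2, 0.3], [1.0, 0.7], [0.4, 0.3], [0.0, 0.3], [0.1, 0.2]]
top jig xy 26.188881538728076 26.88827974171306 yaw deg -6.147298282670772 [[0.1, 0.1], [1.1, 1.9], [0.1, 0.3], [0.9, 0.4], [0.4, 0.5], [0.4, 0.3], [0.2, 0.1], [0.6, 0.6]]
mid jig xy 10.469730998592016 28.998530883976983 yaw deg 5.8292028687636375 [[0.1, 0.2], [0.3, 0.7], [0.2, 0.3], [0.3, 1.0]]
low jig xy 33.19594372255355 17.449478298941372 yaw deg -6.536613784732005 [[0.2, 0.6], [2.8, 0.2], [0.1, 1.6], [0.8, 0.5]]
```

```bash
cat >> h.py <<'E'
from scipy.spatial.transform import Rotation as Ro
from station import ctrl, kin, capture
J=np.array([532.274,-180.191,-.226])
def W(x,y,z): return tow(J,[(x,y,z)])[0]
def jx(p): d=np.array(p[:2])-J[:2]; c,s=np.cos(J[2]),np.sin(J[2]); return np.array([c*d[0]+s*d[1],-s*d[0]+c*d[1]])
def Q(deg): # tool down, tool x at deg in the jig's frame
    a=J[2]+np.radians(deg); x=[np.cos(a),np.sin(a),0]; z=[0,0,-1]
    return Ro.from_matrix(np.c_[x,np.cross(z,x),z]).as_quat()
def best(p,deg):
    c=[(abs(q[6]-ctrl.get_state()["joints"][6]),Q(d)) for d in(deg,deg+180) if (q:=kin.inverse_kinematics(p,Q(d))) is not None and abs(q[6])<2.9]
    return min(c,key=lambda e:e[0])[1]
def rep(m):
    s=ctrl.get_state(); print(m,"t%.1f"%s["t"],"jig",jx(s["position"]).round(1),"z%.1f"%s["position"][2],"F",s["force"].round(1),"q7 %.2f"%s["joints"][6])
Z=15.5
def push(axis,at,start,end,f=18,feed=30):
    pt=lambda v,z:W(v,at,z) if axis=="x" else W(at,v,z)
    q=best(pt(start,90),0 if axis=="x" else 90)
    ctrl.reach(pt(start,90),q); rep("hover")
    ctrl.move_straight(pt(start,Z),q,feed=150); rep("down")
    h=ctrl.move_straight(pt(end,Z),q,feed=feed,stop_force=f); ctrl.hold(.2); rep(f"push {axis} hit={h}")
    ctrl.move_straight(pt(start,Z),q,feed=120)
    ctrl.move_straight(pt(start,90),q,feed=200)
E
python3 - <<'E'
from h import *
ctrl.gripper_close(); rep("closed")
push("x",26,-68,2)
im=capture("top"); cv2.imwrite("pics/t1.png",im[:,:,::-1])
im2=capture("side"); cv2.imwrite("pics/s1.png",im2[:,:,::-1])
A=cv2.resize(im[180:292,318:442],None,fx=3.2,fy=3.2,interpolation=2);B=cv2.resize(im2[244:366,266:406],None,fx=2.85,fy=2.85,interpolation=2)
o=np.zeros((360,800,3),np.uint8); o[:A.shape[0],:A.shape[1]]=A;o[:B.shape[0],400:400+B.shape[1]]=B
cv2.imwrite("pics/c1.png",o[:,:,::-1])
E
```

```text
closed t0.9 jig [-425.3  666.9] z231.3 F [-0.3 -0.3 -0. ] q7 -0.05
hover t3.5 jig [-67.7  27. ] z90.0 F [-0.1  0.7 -0.1] q7 -1.29
down t4.2 jig [-67.6  25.8] z16.0 F [ 0.3 -0.4  0.6] q7 -1.19
push x hit=True t6.2 jig [-10.1  25.9] z14.2 F [0.4 0.2 0. ] q7 -1.17
```

View pics/c1.png

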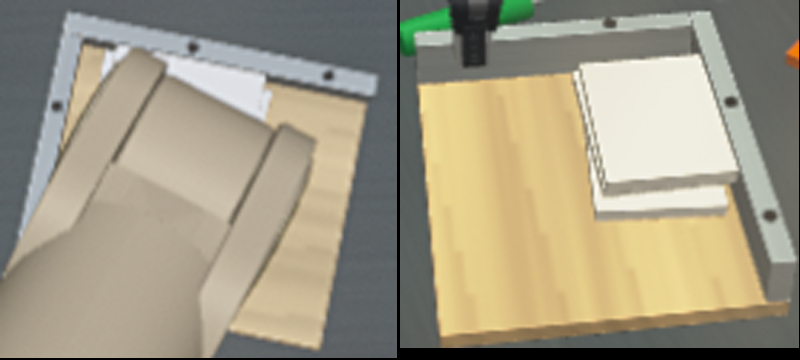

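The stack now sits near the far rail but still turned about −5°; in the side crop its top corners are at about (580,65) and (735,178). Next I'll tap along +y, then +x again.

```bash
python3 - <<'E'
from h import *
push("y",48,-78,-12,f=20)
push("x",20,-40,4,f=22)
push("x",60,-30,4,f=22)
ctrl.reach(W(-100,-60,180),best(W(-100,-60,180),0)); rep("away")
im=capture("top"); cv2.imwrite("pics/t2.png",im[:,:,::-1])
im2=capture("side"); cv2.imwrite("pics/s2.png",im2[:,:,::-1])
A=cv2.resize(im[180:292,318:442],None,fx=3.2,fy=3.2,interpolation=2);B=cv2.resize(im2[244:366,266:406],None,fx=2.85,fy=2.85,interpolation=2)
o=np.zeros((360,800,3),np.uint8); o[:A.shape[0],:A.shape[1]]=A;o[:B.shape[0],400:400+B.shape[1]]=B
cv2.imwrite("pics/c2.png",o[:,:,::-1])
E
```

```text
hover t8.5 jig [ 47.5 -77.8] z89.3 F [-0.3  0.  -0.3] q7 -2.43
down t9.1 jig [ 48.2 -78. ] z16.0 F [ 0.6 -0.1  0.3] q7 -2.38
push y hit=True t11.2 jig [ 46.5 -20.7] z15.5 F [ 0.3 -0.   0. ] q7 -2.47
hover t13.5 jig [-40.1  19.9] z89.7 F [ 0.1 -0.6  0.4] q7 -1.22
down t14.2 jig [-39.6  19.4] z15.9 F [ 0.  -0.5  0.4] q7 -1.13
push x hit=True t15.5 jig [-7.8 19. ] z14.3 F [-0.7  0.1  1. ] q7 -1.13
hover t16.7 jig [-30.1  62.6] z88.7 F [-0.5 -0.9 -0.5] q7 -1.28
down t17.3 jig [-29.9  59.2] z15.7 F [0.6 0.4 0.2] q7 -1.20
push x hit=True t18.4 jig [-7.4 60.7] z14.4 F [ 0.7 -0.5  0.1] q7 -1.20
away t19.9 jig [-100.2  -59.5] z179.5 F [1.3 0.  0.1] q7 -1.23
```

View pics/c2.png

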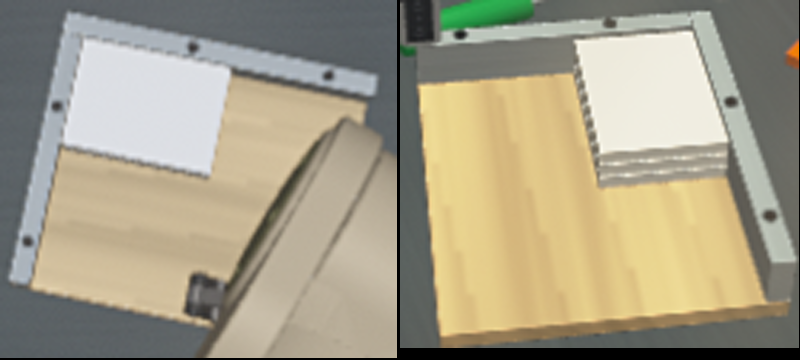

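The stack is now seated against both rails and nearly square; in the top crop its corners are at (80,40), (230,68), (210,175) and (62,147). A few firmer finishing taps will take out any residual stagger.

```bash
python3 - <<'E'
from h import *
push("y",62,-34,-10,f=30,feed=20)
push("y",25,-34,-10,f=30,feed=20)
push("x",15,-20,6,f=30,feed=20)
push("x",70,-20,6,f=30,feed=20)
push("y",45,-34,-10,f=25,feed=20)
q=best(W(-130,-100,220),0); ctrl.reach(W(-130,-100,220),q); rep("away")
im=capture("top"); im2=capture("side")
cv2.imwrite("pics/t3.png",im[:,:,::-1]); cv2.imwrite("pics/s3.png",im2[:,:,::-1])
H=W(45,45,0)
o=np.zeros((560,800,3),np.uint8)
A=cv2.resize(im[186:244,332:396],None,fx=6,fy=6,interpolation=2);B=cv2.resize(im2[250:314,322:390],None,fx=5.8,fy=5.8,interpolation=2)
o[:A.shape[0],:A.shape[1]]=A;o[:B.shape[0],400:400+B.shape[1]]=B
cv2.imwrite("pics/c3.png",o[:380,:,::-1])
E
```

```text
hover t21.1 jig [ 61.6 -34.2] z89.8 F [-0.3 -0.1  0.1] q7 -2.42
down t21.8 jig [ 62.3 -34.3] z16.5 F [-0.5 -0.8  0.2] q7 -2.38
push y hit=False t23.3 jig [ 61.9 -20.2] z17.4 F [ -1.7 -26.3  -2.1] q7 -2.41
hover t24.5 jig [ 23.5 -33.1] z88.8 F [ 0.7  0.6 -0.8] q7 -2.38
down t25.1 jig [ 25.2 -34.2] z15.1 F [-0.4  0.2 -0.1] q7 -2.34
push y hit=False t26.7 jig [ 24.5 -20.2] z17.3 F [ -4.8 -27.   -2. ] q7 -2.37
hover t28.7 jig [-20.3  15. ] z89.6 F [-0.4 -0.2 -0.9] q7 -1.07
down t29.4 jig [-19.8  14.5] z15.8 F [-0.5  1.   0.7] q7 -1.01
push x hit=True t30.4 jig [-7.2 15. ] z14.2 F [ 0.1 -0.9 -0.1] q7 -1.01
hover t31.6 jig [-20.6  72.3] z88.6 F [-0.2 -0.  -0.5] q7 -1.17
down t32.2 jig [-19.8  69. ] z15.9 F [ 0.1  0.8 -0. ] q7 -1.10
push x hit=True t33.3 jig [-7.3 70.2] z14.2 F [-0.5 -0.2  0.2] q7 -1.10
hover t35.2 jig [ 44.6 -33.7] z89.2 F [0.2 0.8 0.2] q7 -2.38
down t35.8 jig [ 45.  -33.9] z15.6 F [0.  0.4 0.6] q7 -2.34
push y hit=True t37.0 jig [ 44.5 -20.5] z16.4 F [-0.8 -2.3  1.4] q7 -2.37
away t39.0 jig [-129.7  -99.2] z220.0 F [ 0.3  0.4 -0.5] q7 -1.36
```

View pics/c3.png

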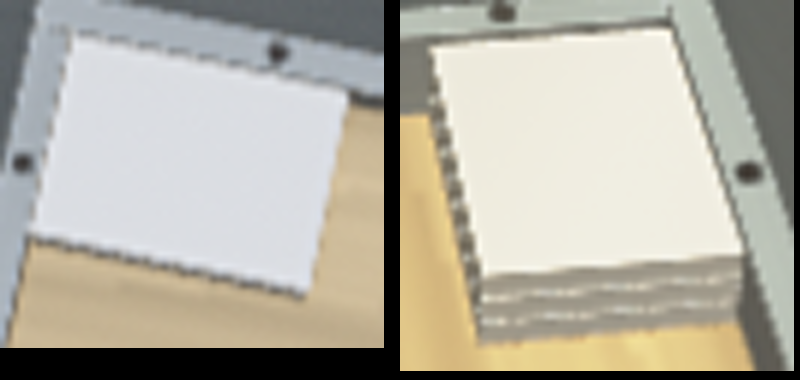

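The stops agree at both points on each side (x −7.2/−7.3, y −20.2/−20.2, reaching 25–30 N). The crop shows all three blanks flush with each other and with both rails, and the arm is clear, so I'm handing in.

```bash
python3 -c "
from station import ctrl
print(ctrl.sign_off(), ctrl.get_state()['t'])"
```

```text
the job is handed in; nothing more can be done
the job is handed in; nothing more can be done
```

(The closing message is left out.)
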